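# Break down a mounted bridge case on the dental bench

## Robot

A 6-joint arm with a two-finger parallel gripper is mounted at the origin on the work surface. World frame = base frame: x ahead of the robot, y to its left, z up, the work surface at z = 0. Lengths are in mm, angles in rad, forces in N, time in s.
With the tool pointing down it reaches from about 275 to 750 mm from the base axis. Payload 10.2 kg.
Tool frame: the origin (TCP) lies at the very end of the fingers, on their centre line; the grasp point (between the pads) lies 19 mm behind it; z points along the fingers, y is the line along which they close (so a half turn about z gives the same grasp; the last joint's range is limited). The gripper opens to 85 mm and grips with 20 to 120 N. Pads are 22 mm wide; open, the fingers measure 114 mm over their backs; the gripper's body (76 mm by 85 mm) begins 54 mm behind the grasp point. The pads swing forward as they close: fully open they stand 13 mm farther back than shut.
Start: joints at [1.044, 0.313, 1.498, -0, 1.331, -0.223], TCP at [157.066, 500.961, 231.294] pointing down, gripper open.
Joint ranges: [-2.94, 2.94], [-0.97, 2.17], [0.19, 2.56], [-1.23, 4.37], [0.02, 3.11], [-2.88, 2.88]. Speed limits (rad/s): [2.39, 2.39, 3.01, 3.14, 3.14, 3.14].

## Interface

Orientations are given as a unit quaternion [w, x, y, z].
In Python, from rig import ctrl gives the robot as it stands.
- The arm moves only by the shell command python3 -m pendant 'ROWS' [FORCE]. ROWS is JSON, a list that holds one entry, the list of rows, each a list of 5 numbers: the shift along the tool's x, y, z normalised to -1 to 1, where 1 is 200 mm, then the turn about the tool's z normalised to -1 to 1, where 1 is pi rad, then the opening, from 0 (shut) to 1 (fully open). In form: [[[dx, dy, dz, spin, hand], ...]]. A call has 1 to 12 rows; each row is the pose to reach, as a shift and turn from the pose commanded when the call began, along the tool's axes at that moment, turning the shorter way round; what a row does not reach only later rows make up. A row lasts 1/10 s, in which the tool goes at most 50 mm and 8.59 degrees, less where a joint would pass 70% of its speed; a pose out of reach is approached as far as the arm can. A call with a number of a shift or a turn outside -1 to 1 is refused whole. A call with a gripper value outside its range is refused whole. The fingers move at their own pace and stop on an object; FORCE is the grip in N (left out, the last holds). Time passes only in rows, so rows that repeat a pose let the fingers close. It gives the time, the measured TCP pose, the force, the opening and the grip force at its end, in the units of the state.
- ctrl.sense(): the state, without advancing time (a new reading comes with each control period).
- ctrl.capture(name): name is "scene" or "side" or "wrist"; returns (picture, depth): 420x560x3 uint8, blue, green, red; 420x560 float32, mm along the optical axis (not along the pixel's ray), 0 where there is no reading.
- ctrl.get_calibration(name): a dict with "K" (3x3 intrinsics, pixels), "D" ([k1, k2, p1, p2, k3] as OpenCV has them; the pictures are not rectified), "origin" and "rotation" of the camera in the world. Camera axes: x right, y down, z forward; pixel columns grow to the right and rows downward; lengths in mm; the calibration is good to about 2 mm. A picture is of the moment at which its call begins: read the wrist's pose just before it. get_calibration takes no time and is no camera call; for the wrist camera it gives the pose at the moment of the call.
- ctrl.finish_job(): hands the job in; it is judged then, once.
The state is a dict: "time_s": time; "joints": joint angles; "dq": joint speeds; "tau": joint torques, N m; "eef_pos": TCP position; "ee_rot": TCP orientation; "force": force on the tool from outside, world axes, zero at the start; "wrist_torque": the same for the moment, N m; "grip_width": opening from 0.0 (shut) to 1.0 (fully open); "grip_force": force on a finger pad.
Only numpy, scipy, OpenCV 4.12 (cv2) and the standard library are available. Lean on these libraries where they do the work, as an engineer would, in place of code of your own. Each camera call takes 0.05 s, during which the arm holds its last target. There are 200 camera calls.

## Task

The fitting of this bridge is finished, so take the mounted case apart from the top down, one piece at a time: stand the bridge upright in the middle of the firing tray, then the stone quadrant model flat in the middle of the empty work pan, then the plaster mount flat in the middle of the open cardboard model box, and last put the black mounting plate, flat, centred and lengthwise, on the round seat of the articulator's lower frame. Tip none of the pieces over on the way, and leave the full-arch model and the bur block standing where they are.

Things in the scene. Friction and masses are not known exactly. Their poses are not given: they have to be found in the camera images.
- bridge_c (a point): Ivory ceramic three-tooth bridge, top of the stack, 29 (x) x 10.5 (y) x 8.5 mm high, 12 g. Stands loose on two stumps in the gap of the model's tooth row (2 mm free at each end), its underside 18 mm above the model's underside and 2 mm above the model's ridge. Point: its centre, 4.5 mm above its underside; z up. Grip across the 10.5 mm width.
- model_c (a point): Quadrant dental model of yellowish stone, second from the top, 54 (x) x 26 (y) x 24 mm high, 60 g: a foot 10 mm high with flat sides 26 mm apart, then a ridge 16 mm wide up to 16 mm, one tooth at each end up to 24 mm. Loose on the plaster mount. Point: on its middle axis, 12 mm above its underside; z up.
- mount_c (a point): White plaster mount, a plain round puck 60 mm across and 20 mm high, 100 g, third from the top, loose on the black plate. The point is its centre, 10 mm above its underside; z is up.
- plate_c (a point): Black plastic mounting plate, bottom of the stack, lying on the bench: 92 long (its x) x 64 wide (its y) x 10 mm thick, 80 g. It shows beyond the puck at both ends. The point is its centre, 5 mm above its underside. All pieces of the stack lie roughly along the plate, each turned and shifted a little.
- tray_top (a point): Firing tray: a round brownish ceramic disc 76 mm across, 12 mm high, with a honeycomb of dark holes on its flat top; fixed. The point is the middle of its top face.
- pan_in (a point): Empty work pan: an open beige box, outside 106 (x) x 138 (y) x 30 mm high over its rims, inside 100 x 124 mm, walls and floor 3 mm; fixed. The point is the middle of its inner floor, 3 mm above the bench. (Pans with models already in them along the far edge belong to other cases.)
- carton_in (a point): Open cardboard model box, outside 106 (x) x 136 (y) x 36 mm high, inside 100 x 130 mm, walls and floor 3 mm, with two short flaps folded out at its long (x) sides; fixed. The point is the middle of its inner floor, 3 mm above the bench.
- seat (a point): Round steel seat, 42 mm across, in the middle of the articulator's dark grey lower frame; fixed. Point: middle of its flat top, 22 mm above the bench; x runs along the frame to the rear. Rear posts 71 mm high at x 78, y +-47 mm; a front stud 26 mm high at x -77; rails under 20 mm. The plate overhangs the seat all round, its x along the frame's x, either way round. The upper frame lies apart.
- arch_c (a point): Bystander: full-arch stone model of another case (a horseshoe of teeth), 54 x 62 x 22 mm high, loose; leave it standing. The point is its centre, 11 mm above the bench.
- burs_c (a point): Bystander: aluminium bur block with two rows of burs, 60 (x) x 30 (y) x 24 mm, burs up to 44 mm, loose; leave it standing. The point is 12 mm above the bench, at the block's middle.
There are look-alikes about, which are no part of the job. What is shaped like the part that bears model_c but red or turquoise is not meant.

How it is judged:
By the outcome, as a careful person would: the job done as asked, in the order asked, and still so for the second after the job is handed in, with the robot touching nothing.
It also fails if it takes over 112 s, if anything falls off the work surface, if the arm or the gripper's body presses on something with over 40 N, if the wrist force passes 120 N, or if a joint passes its speed limit or range.

## Working session

There is one attempt and no reset: what is moved stays moved. The work goes in short steps, Python scripts to look and compute and a shell command to move; the robot and the scene stay as the last step left them, time stands still between calls to the robot, and variables do not carry over. Pictures are saved under pics/ and viewed, at most 16 in all, crops included, and the job is handed in when it is done.

```bash
mkdir -p pics
cat > h.py <<'E'
import numpy as np,cv2
from rig import ctrl
def snap(n,f):
    c=ctrl.get_calibration(n); im,d=ctrl.capture(n)
    cv2.imwrite(f'pics/{f}.png',im); np.savez(f'pics/{f}.npz',d=d,im=im,**{k:np.array(c[k]) for k in('K','D','origin','rotation')})
def R(c):
    r=np.array(c['rotation'])
    if r.shape==(4,):
        w,x,y,z=r; from scipy.spatial.transform import Rotation as Q; r=Q.from_quat([x,y,z,w]).as_matrix()
    return r
def pt(f,u,v,z=None):
    """world point of pixel: by depth (median 3x3), or on plane z"""
    c=np.load(f'pics/{f}.npz'); n=cv2.undistortPoints(np.array([[[u,v]]],float),c['K'],c['D'])[0,0]
    ray=R(c)@np.array([n[0],n[1],1.]); o=c['origin']
    if z is None:
        p=c['d'][int(v)-1:int(v)+2,int(u)-1:int(u)+2]; t=np.median(p[p>0])
    else: t=(z-o[2])/ray[2]
    return np.round(o+t*ray,1)
def cloud(f):
    c=np.load(f'pics/{f}.npz'); h,w=c['d'].shape
    g=np.stack(np.meshgrid(np.arange(w),np.arange(h)),-1).reshape(-1,1,2).astype(float)
    n=cv2.undistortPoints(g,c['K'],c['D'])[:,0]; 
    P=(np.c_[n,np.ones(len(n))]*c['d'].reshape(-1,1))@R(c).T+c['origin']
    P[c['d'].ravel()<=0]=np.nan
    return P.reshape(h,w,3),c['im']
def crop(f,u0,v0,u1,v1,k,out):
    im=cv2.imread(f'pics/{f}.png')[v0:v1,u0:u1]; cv2.imwrite(f'pics/{out}.png',cv2.resize(im,None,fx=k,fy=k,interpolation=cv2.INTER_CUBIC))
E
python3 - <<'E'
from h import *
snap('scene','s0'); snap('side','d0')
s=ctrl.sense(); print({k:np.round(s[k],3) for k in('time_s','eef_pos','ee_rot','force','grip_width')})
for n in('scene','side','wrist'):
    c=ctrl.get_calibration(n); print(n,np.round(c['origin'],0),np.round(c['rotation'],2).tolist())
a=cv2.imread('pics/s0.png');
E
```

```text
{'time_s': np.float64(0.1), 'eef_pos': array([156.958, 500.771, 230.815]), 'ee_rot': array([-0.   ,  0.151,  0.988, -0.001]), 'force': array([-0.335,  0.43 , -0.208]), 'grip_width': np.float64(0.997)}
scene [985. 574. 851.] [-0.13, 0.33, 0.87, -0.34]
side [   0. -797.  688.] [-0.47, 0.84, -0.24, 0.13]
wrist [ 88. 522. 373.] [0.11, 0.8, 0.59, 0.08]
```

View pics/s0.png

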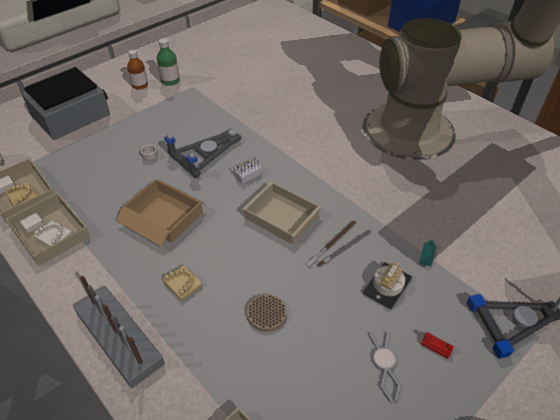

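View crops.

The scene shows the stack at (390,280), the tray (267,312), the pan (282,212), the carton (163,210), the arch (182,282) and the bur block (248,170). Frame candidates are (205,150) and (515,320). Red (437,344) and turquoise (428,252) are decoys. Now closer crops of the stack and the two frames.

Run:
```python
from h import *
im=cv2.imread('pics/s0.png')
def c(u0,v0,u1,v1,w,h): return cv2.resize(im[v0:v1,u0:u1],(w,h),interpolation=cv2.INTER_CUBIC)
a=c(355,235,455,310,400,300);b=c(440,265,560,355,400,300);d=c(150,115,250,190,400,300);e=c(340,310,460,400,400,300)
cv2.imwrite('pics/c1.png',np.vstack([np.hstack([a,b]),np.hstack([d,e])]))
for n,u,v in [('stack top',391,272),('tray',267,311),('pan',283,208),('carton',165,208),('arch',182,282),('burs',248,172),('seatA',208,146),('seatB',525,316),('red',437,345),('turq',428,252)]:
    print(n,pt('s0',u,v))
```

```text
stack top [437.5 290.   57.3]
tray [652.8 174.9  13.4]
pan [442.4  -9.7   2.8]
carton [ 643.3 -187.9    5.6]
arch [734.6  12.4  14.6]
burs [ 440.4 -134.8   27.1]
seatA [ 450.  -280.5   21.9]
seatB [303.7 510.2  18.8]
red [473.9 434.6  16.4]
turq [313.3 294.6  17.5]
```

View pics/c1.png

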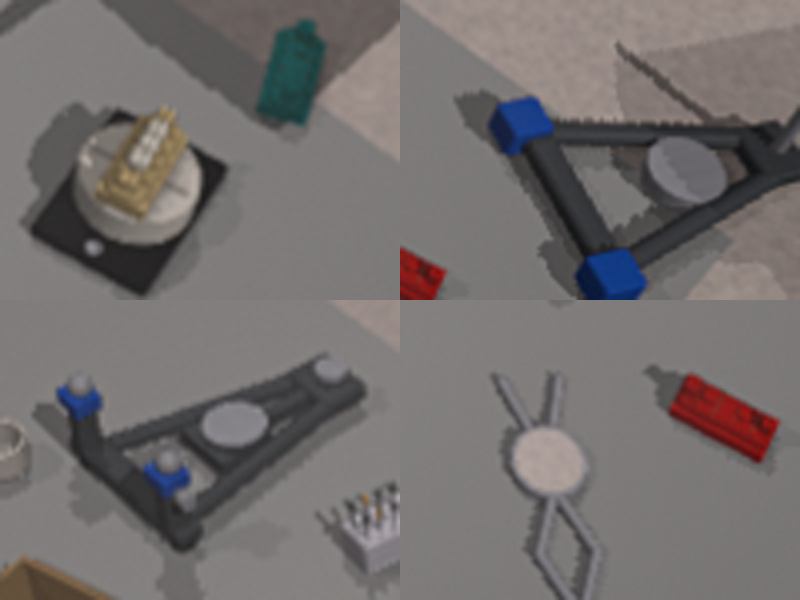

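View pics/d0.png

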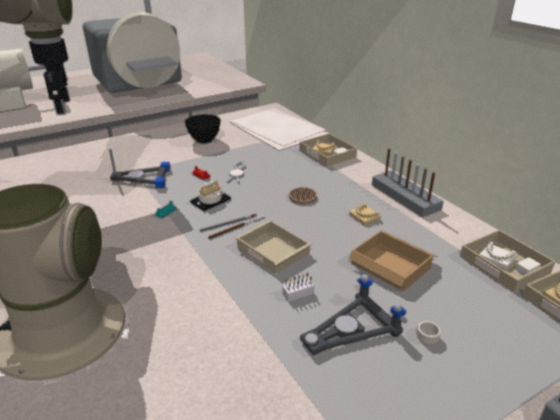

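The stack is intact with its white puck, yellow model and black plate. The lower frame, with posts and a stud, is the one at (208,146), with a seat height of 21.9 mm. The other frame is the upper one. The red and turquoise items are model-shaped decoys. Next I fit the fixtures from the cloud.

```bash
cat > fix.py <<'E'
from h import *
def rect(P,name):
    r=cv2.minAreaRect(P[:,:2].astype(np.float32)); b=cv2.boxPoints(r)
    e=b[1]-b[0],b[2]-b[1]; print(name,'n',len(P),'c',np.round(r[0],1),'edges',[(round(float(np.hypot(*x)),1),round(float(np.degrees(np.arctan2(x[1],x[0]))),1)) for x in e])
def sel(P,c,r,z0,z1):
    q=P.reshape(-1,3); m=(np.hypot(q[:,0]-c[0],q[:,1]-c[1])<r)&(q[:,2]>z0)&(q[:,2]<z1); return q[m]
def circ(Q,name):
    (c,r)=cv2.minEnclosingCircle(Q[:,:2].astype(np.float32)); print(name,len(Q),np.round(c,1),round(r,1),'mean',Q.mean(0).round(1))
E
python3 - <<'E'
from fix import *
P,im=cloud('s0')
circ(sel(P,(653,175),60,10,16),'tray')
rect(sel(P,(442,-10),105,27,34),'panrim'); rect(sel(P,(442,-10),105,12,34),'panall')
rect(sel(P,(643,-188),105,33,40),'cartonrim')
rect(sel(P,(643,-188),60,0,6),'cartonfloor')
circ(sel(P,(450,-280),28,20.5,25),'seat')
for z0,z1 in((62,85),(48,72)): 
  for c in((450,-280),):
    Q=sel(P,c,130,z0,z1); lab=Q[:,:2]; print('posts',len(Q)); 
    _,l,cc=cv2.kmeans(lab.astype(np.float32),2,None,(3,50,.1),5,0); print(cc)
Q=sel(P,(450,-280),130,24,32); print('stud?',np.round(Q[np.hypot(Q[:,0]-450,Q[:,1]+280)>60].mean(0),1))
S=(440,290)
for z0,z1 in((7,13),(27,33),(37,42),(50,64)): Q=sel(P,S,70,z0,z1); rect(Q,f'stack {z0}-{z1}')
print(ctrl.sense()['time_s'])
E
```

```text
tray 1033 [654.9 174.7] 38.9 mean [654.6 176.3  13.3]
panrim n 509 c [461.    6.7] edges [(140.2, -78.3), (114.2, 11.7)]
panall n 1102 c [461.    6.7] edges [(140.2, -78.3), (114.2, 11.7)]
cartonrim n 568 c [ 659.  -172.5] edges [(142.1, -75.2), (121.2, 14.8)]
cartonfloor n 1021 c [ 648.1 -188. ] edges [(108.2, -75.1), (84.0, 14.9)]
seat 128 [ 450.5 -279.8] 27.3 mean [ 452.2 -277.6   23. ]
posts 77
[[ 528.11304 -230.02835]
 [ 527.9474  -325.20273]]
posts 191
[[ 530.6849  -227.8551 ]
 [ 529.33575 -323.52686]]
stud? [ 451.3 -249.1   26.7]
stack 7-13 n 454 c [430.7 300.6] edges [(98.8, -79.5), (95.3, 10.5)]
stack 27-33 n 268 c [435.4 289. ] edges [(58.9, -77.7), (55.5, 12.3)]
stack 37-42 n 75 c [433.7 288.8] edges [(26.3, -75.2), (55.7, 14.8)]
stack 50-64 n 114 c [434.9 290.4] edges [(12.3, -76.2), (50.4, 13.8)]
0.1
```

```bash
python3 -m pendant '[[[-0.825,-0.295,0,0,1],[-0.825,-0.295,0,0,1],[-0.825,-0.295,0,0,1],[-0.825,-0.295,0,0,1],[-0.825,-0.295,0,0,1]]]' 30; python3 -m pendant '[[[-0.825,-0.295,0.2,-0.174,1],[-0.825,-0.295,0.2,-0.174,1],[-0.825,-0.295,0.2,-0.174,1],[-0.825,-0.295,0.2,-0.174,1],[-0.825,-0.295,0.2,-0.174,1],[-0.825,-0.295,0.2,-0.174,1],[-0.825,-0.295,0.2,-0.174,1]]]'
python3 - <<'E'
from h import *
snap('wrist','w1'); s=ctrl.sense(); print(s['time_s'],s['eef_pos'],s['ee_rot'])
im=cv2.imread('pics/w1.png')
E
```

```text
time_s: 0.6
eef_pos: [298.9, 393.6, 231.0]
ee_rot: [-0.0, 0.153, 0.988, -0.0]
force: [-0.5, -0.1, -0.3]
grip_width: 0.998
grip_force: 0.0
time_s: 1.3
eef_pos: [435.7, 290.7, 191.5]
ee_rot: [-0.0, -0.121, 0.993, 0.0]
force: [-1.3, 0.1, 0.1]
grip_width: 1.002
grip_force: 0.0
1.35 [435.71520582 290.7678184  191.60375647] [ 1.22813127e-04 -1.21539558e-01  9.92586569e-01  1.54569195e-04]
```

View pics/w1.png

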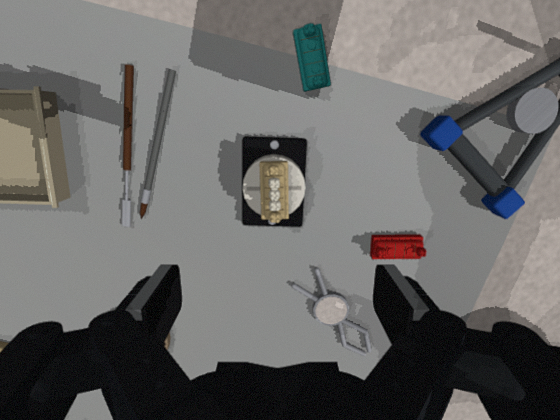

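The wrist view shows the stack at (275,185), the bridge along image vertical at (274,190), and the plate beneath showing at both ends. I fit each layer from the cloud, with a crop to check.

Run:
```python
from fix import *
P,im=cloud('w1'); S=(437,290)
for z0,z1 in((6,13),(27,33),(36,43),(46,52.5),(53,60)): rect(sel(P,S,70,z0,z1),f'stack {z0}-{z1}')
sub=P[150:232,250:300,2]; print(np.round(P[158:224:3,274].T,0))
# plate from dark mask
hsv=cv2.cvtColor(im,cv2.COLOR_BGR2HSV); m=(im.max(2)<40); z=np.zeros_like(m); z[125:240,230:320]=1; ys,xs=np.nonzero(m&z)
r=cv2.minAreaRect(np.c_[xs,ys].astype(np.float32)); print('plate px',r); b=cv2.boxPoints(r); print([pt('w1',*q,10) for q in b], np.mean([pt('w1',*q,10) for q in b],0))
crop('w1',230,125,320,240,5,'c2')
```

```text
stack 6-13 n 2376 c [432.4 286.1] edges [(63.1, -77.9), (92.5, 12.1)]
stack 27-33 n 1397 c [429.9 286.2] edges [(58.4, -74.0), (55.0, 16.0)]
stack 36-43 n 508 c [432.7 286.7] edges [(25.7, -75.6), (54.0, 14.4)]
stack 46-52.5 n 194 c [432.6 286.9] edges [(15.7, -75.0), (51.1, 15.0)]
stack 53-60 n 449 c [432.9 287.3] edges [(9.8, -76.2), (50.1, 13.8)]
[[404. 407. 408. 408. 411. 413. 418. 418. 421. 423. 426. 429. 431. 433.
  437. 439. 442. 444. 449. 451. 453. 456.]
 [280. 281. 281. 282. 282. 283. 284. 284. 285. 285. 286. 287. 287. 288.
  289. 289. 290. 291. 292. 292. 293. 293.]
 [ 29.  32.  43.  54.  53.  55.  46.  55.  57.  56.  57.  56.  56.  58.
   53.  56.  57.  56.  50.  53.  53.  53.]]
plate px ((272.747802734375, 181.05198669433594), (63.36168670654297, 88.38164520263672), 2.38594388961792)
[array([481.9, 262.1,  10. ]), array([392.9, 246.5,  10. ]), array([380.5, 306.6,  10. ]), array([468.7, 326.9,  10. ])] [431.    285.525  10.   ]
```

View pics/c2.png

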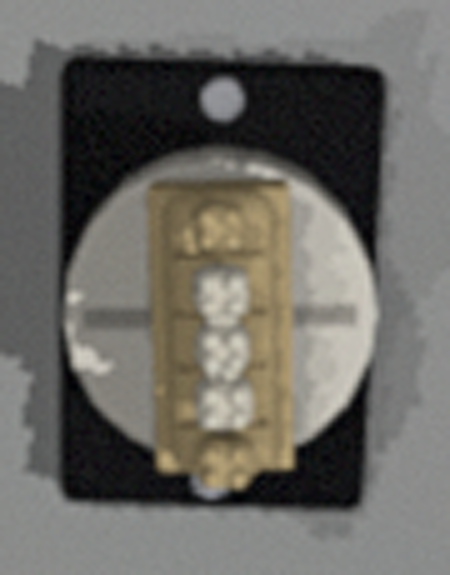

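```bash
cat >> fix.py <<'E'
def go(x,y,z,ang=None):
    """print normalised move to world x,y,z with tool y axis along ang deg (mod 180)"""
    from scipy.spatial.transform import Rotation as Q
    s=ctrl.sense(); w,a,b,c=s['ee_rot']; M=Q.from_quat([a,b,c,w]).as_matrix()
    d=M.T@(np.array([x,y,z])-s['eef_pos'])/200
    cur=np.degrees(np.arctan2(M[1,1],M[0,1])); t=0 if ang is None else ((ang-cur+90)%180-90)
    print('rows',np.round(d,3),'spin',round(-t/180,3),'cur y ang',round(cur,1),'pos',np.round(s['eef_pos'],1),'t',round(s['time_s'],2),'j6',round(s['joints'][5],2))
E
python3 - <<'E'
from fix import *
P,im=cloud('w1')
hsv=cv2.cvtColor(im,cv2.COLOR_BGR2HSV)
m=np.zeros(im.shape[:2],bool); m[176:214,266:283]=1
for s in(60,75):
    mm=m&(hsv[...,1]<s)&(hsv[...,2]>110); ys,xs=np.nonzero(mm); r=cv2.minAreaRect(np.c_[xs,ys].astype(np.float32)); print(len(xs),r,pt('w1',*r[0],55))
    q=np.array([pt('w1',*k,55) for k in cv2.boxPoints(r)]); print(q[:,:2].tolist())
print(pt('w1',274.5,195,55)); go(431,287,90,104.5)
E
```

```text
334 ((274.0260009765625, 194.12391662597656), (32.055519104003906, 11.198616027832031), 87.61405944824219) [431.5 287.4  55. ]
[[419.2, 278.8], [416.5, 288.1], [444.1, 296.2], [446.9, 286.7]]
362 ((274.0, 194.0), (34.0, 12.0), 90.0) [431.4 287.4  55. ]
[[418.0, 278.8], [415.5, 288.8], [445.2, 296.2], [447.7, 285.9]]
[432.2 288.   55. ]
rows [ 0.028 -0.013  0.508] spin -0.003 cur y ang 104.0 pos [435.7 290.8 191.6] t 1.35 j6 -1.45
```

```bash
python3 -m pendant '[[[0.025,-0.013,0.56,-0.008,1],[0.025,-0.013,0.56,-0.008,1],[0.025,-0.013,0.56,-0.008,0.4],[0.025,-0.013,0.56,-0.008,0.4],[0.025,-0.013,0.56,-0.008,0.4],[0.025,-0.013,0.56,-0.008,0.4]]]'
python3 - <<'E'
from fix import *
snap('wrist','w2'); crop('w2',130,130,430,355,2.5,'c3'); go(431.7,287.5,48.5,105.5)
E
```

```text
time_s: 1.95
eef_pos: [433.6, 286.7, 81.6]
ee_rot: [0.002, -0.134, 0.991, 0.0]
force: [0.6, -0.3, -0.0]
grip_width: 0.398
grip_force: 0.0
rows [0.008 0.007 0.164] spin -0.001 cur y ang 105.4 pos [433.4 286.5  81.3] t 2.0 j6 -1.48
```

View pics/c3.png

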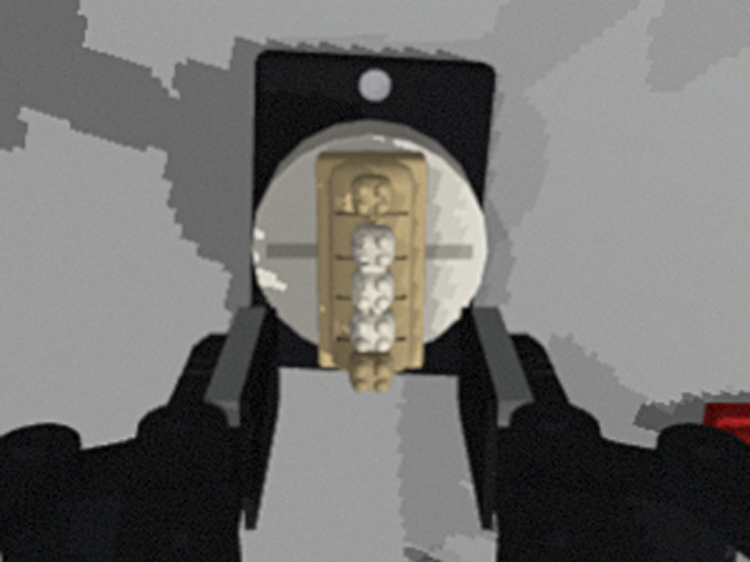

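Fingers straddle the bridge, and its middle at crop (372,290) lies on the finger midline.

Run:
```python
from fix import *
print(pt('w2',278.8,245,55),pt('w2',278.8,245)); go(431.7,287.5,48.5,105.5)
P,im=cloud('w2'); S=(432,287)
for z0,z1 in((5.5,13),(27,33),(36,43),(47,60)): rect(sel(P,S,62,z0,z1),f'stack {z0}-{z1}')
```

```text
[431.  287.4  55. ] [430.3 287.2  56.6]
rows [0.008 0.007 0.164] spin -0.001 cur y ang 105.4 pos [433.4 286.5  81.3] t 2.0 j6 -1.48
stack 5.5-13 n 4042 c [431.4 285.8] edges [(63.4, -78.0), (90.9, 12.0)]
stack 27-33 n 3081 c [429.7 286.3] edges [(58.9, -73.0), (55.8, 17.0)]
stack 36-43 n 1122 c [432.  286.9] edges [(26.1, -74.0), (53.6, 16.0)]
stack 47-60 n 1336 c [432.1 286.7] edges [(11.3, -73.6), (51.0, 16.4)]
```

```bash
python3 -m pendant '[[[0.01,0.005,0.1,-0.003,0.4],[0.01,0.005,0.164,-0.003,0.4],[0.01,0.005,0.164,-0.003,0.4],[0.01,0.005,0.164,-0.003,0],[0.01,0.005,0.164,-0.003,0],[0.01,0.005,0.164,-0.003,0],[0.01,0.005,0.164,-0.003,0],[0.01,0.005,0.164,-0.003,0],[0.01,0.005,0.164,-0.003,0],[0.01,0.005,0.164,-0.003,0]]]' 30
```

```text
time_s: 3.0
eef_pos: [430.8, 286.5, 47.3]
ee_rot: [0.001, -0.138, 0.99, 0.0]
force: [-0.5, -0.4, 5.9]
grip_width: 0.114
grip_force: 33.5
```

```bash
python3 -m pendant '[[[0,0,-0.03,0,0],[0,0,-0.1,0,0],[0,0,-0.25,0,0],[0,0,-0.45,0,0],[0,0,-0.45,0,0]]]'
python3 - <<'E'
from fix import *
go(655,175.5,100)
E
```

```text
time_s: 3.5
eef_pos: [432.3, 287.3, 141.4]
ee_rot: [0.004, -0.138, 0.99, 0.001]
force: [0.6, 0.2, -0.2]
grip_width: 0.116
grip_force: 32.7
rows [-0.916 -0.843  0.214] spin 0.0 cur y ang 105.9 pos [432.3 287.3 141.4] t 3.5 j6 -1.49
```

```bash
python3 -m pendant '[[[-0.15,-0.14,0,0,0],[-0.3,-0.28,0,0,0],[-0.45,-0.42,0,0,0],[-0.6,-0.56,0,0,0],[-0.75,-0.7,0.1,0,0],[-0.86,-0.79,0.21,0,0],[-0.916,-0.843,0.21,0,0],[-0.916,-0.843,0.21,0,0],[-0.916,-0.843,0.21,0,0]]]'
python3 - <<'E'
from fix import *
snap('wrist','w3'); P,im=cloud('w3'); circ(sel(P,(655,175),55,10,15),'tray'); go(655,175.5,12)
cv2.imwrite('pics/c4.png',im)
E
```

```text
time_s: 4.4
eef_pos: [652.1, 174.7, 94.4]
ee_rot: [-0.0, -0.138, 0.99, 0.0]
force: [-0.4, -0.2, 0.2]
grip_width: 0.109
grip_force: 32.7
tray 7378 [652.6 173.7] 37.8 mean [648.6 172.2  11.9]
rows [-0.015 -0.002  0.414] spin 0.0 cur y ang 105.9 pos [652.  175.   94.8] t 4.45 j6 -1.76
```

View pics/c4.png

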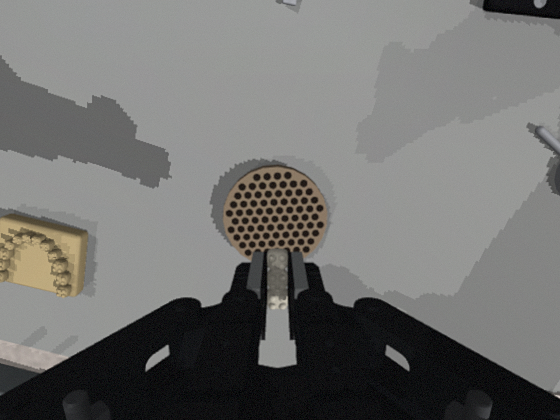

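The tray is centred at (276,213) and fits as a 75.6 mm circle around (652.6,173.7). The bridge is held straight.

```bash
python3 -m pendant '[[[-0.004,-0.005,0.2,0,0],[-0.004,-0.005,0.33,0,0],[-0.004,-0.005,0.38,0,0],[-0.004,-0.005,0.4,0,0],[-0.004,-0.005,0.41,0,0],[-0.004,-0.005,0.41,0,0],[-0.004,-0.005,0.41,0,0]]]'
```

```text
time_s: 5.15
eef_pos: [654.2, 173.7, 13.8]
ee_rot: [0.001, -0.138, 0.99, -0.0]
force: [-0.0, -0.2, -0.0]
grip_width: 0.108
grip_force: 32.7
```

```bash
python3 -m pendant '[[[0,0,0.004,0,0],[0,0,0.006,0,0],[0,0,0.006,0,0]]]'
```

```text
time_s: 5.45
eef_pos: [654.1, 173.7, 12.5]
ee_rot: [0.001, -0.138, 0.99, -0.0]
force: [-1.5, 0.1, 5.7]
grip_width: 0.111
grip_force: 36.0
```

Contact at 5.7 N, so release slowly and rise.

```bash
python3 -m pendant '[[[0,0,0,0,0.16],[0,0,0,0,0.2],[0,0,-0.005,0,0.3],[0,0,-0.02,0,0.45],[0,0,-0.15,0,0.5],[0,0,-0.4,0,0.5],[0,0,-0.5,0,0.5],[0,0,-0.5,0,0.5]]]'
python3 - <<'E'
from fix import *
snap('wrist','w4'); P,im=cloud('w4'); rect(sel(P,(654,174),30,16,26),'bridge'); circ(sel(P,(655,175),55,10,15),'tray');go(431.5,287,140,106)
crop('w4',180,130,380,280,3,'c5')
E
```

```text
time_s: 6.25
eef_pos: [655.1, 173.8, 115.2]
ee_rot: [0.003, -0.138, 0.99, -0.0]
force: [-0.0, 0.0, -1.4]
grip_width: 0.501
grip_force: 0.0
bridge n 434 c [655.3 173.7] edges [(10.1, -73.8), (28.5, 16.2)]
tray 6506 [653.2 173.1] 38.0 mean [651.2 173.1  11.9]
rows [ 0.915  0.849 -0.14 ] spin -0.001 cur y ang 105.9 pos [654.  173.7 112.5] t 6.3 j6 -1.76
```

View pics/c5.png

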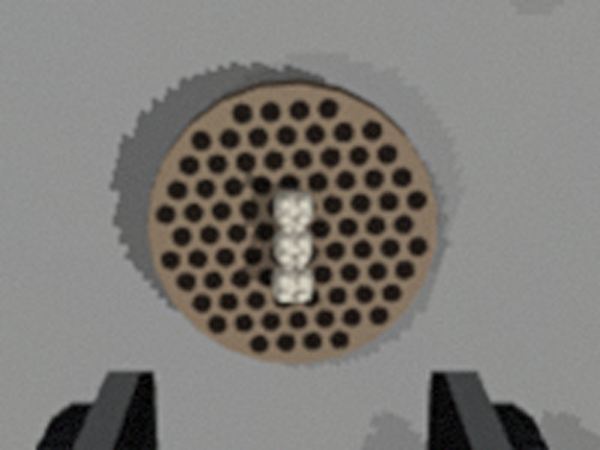

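The bridge stands upright on the tray, near the middle (2 mm off). Next is the model.

```bash
python3 -m pendant '[[[0.15,0.14,-0.1,0,0.6],[0.35,0.32,-0.1,0,0.6],[0.55,0.51,-0.1,0,0.6],[0.75,0.7,-0.1,0,0.6],[0.91,0.849,-0.05,0,0.6],[0.91,0.849,0.1,0,0.6],[0.91,0.849,0.15,0,0.6],[0.91,0.849,0.15,0,0.6]]]'
python3 - <<'E'
from fix import *
snap('wrist','w5'); P,im=cloud('w5'); S=(432,287)
for z0,z1 in((5.5,13),(27,33),(36,43),(43,60)): rect(sel(P,S,62,z0,z1),f'stack {z0}-{z1}')
go(432,286.8,31,105.8)
E
```

```text
time_s: 7.1
eef_pos: [431.6, 286.5, 79.5]
ee_rot: [-0.002, -0.138, 0.99, -0.001]
force: [-0.0, 0.3, 0.3]
grip_width: 0.605
grip_force: 0.0
stack 5.5-13 n 4442 c [431.5 285.9] edges [(63.4, -77.8), (91.1, 12.2)]
stack 27-33 n 3132 c [429.4 286.1] edges [(58.6, -74.8), (54.9, 15.2)]
stack 36-43 n 1122 c [432.1 287.2] edges [(25.8, -73.9), (53.7, 16.1)]
stack 43-60 n 2640 c [431.4 286.9] edges [(18.9, -74.9), (51.6, 15.1)]
rows [0.003 0.002 0.249] spin 0.0 cur y ang 105.8 pos [432.7 286.6  80.7] t 7.15 j6 -1.49
```

```bash
python3 -m pendant '[[[0,0.002,0.15,0,0.6],[0,0.002,0.22,0,0.6],[0,0.002,0.245,0,0.6],[0,0.002,0.245,0,0.4],[0,0.002,0.245,0,0.3],[0,0.002,0.245,0,0.1],[0,0.002,0.245,0,0.1],[0,0.002,0.245,0,0.1],[0,0.002,0.245,0,0.1],[0,0.002,0.245,0,0.1]]]' 40
```

```text
time_s: 8.15
eef_pos: [433.0, 287.6, 33.5]
ee_rot: [0.001, -0.138, 0.99, 0.0]
force: [1.7, -2.5, 7.1]
grip_width: 0.29
grip_force: 40.0
```

```bash
python3 -m pendant '[[[0,0,-0.01,0,0.1],[0,0,-0.03,0,0.1],[0,0,-0.08,0,0.1],[0,0,-0.2,0,0.1],[0,0,-0.4,0,0.1],[0,0,-0.5,0,0.1],[0,0,-0.5,0,0.1]]]'
python3 - <<'E'
from fix import *
go(459,0,110); snap('side','d1'); crop('d1',150,120,350,270,3,'c6')
E
```

```text
time_s: 8.85
eef_pos: [433.2, 288.1, 135.6]
ee_rot: [0.003, -0.138, 0.99, 0.001]
force: [0.6, -0.5, -0.7]
grip_width: 0.291
grip_force: 39.4
rows [ 0.271 -1.421  0.126] spin 0.0 cur y ang 105.9 pos [433.2 288.1 135.6] t 8.85 j6 -1.49
```

View pics/c6.png

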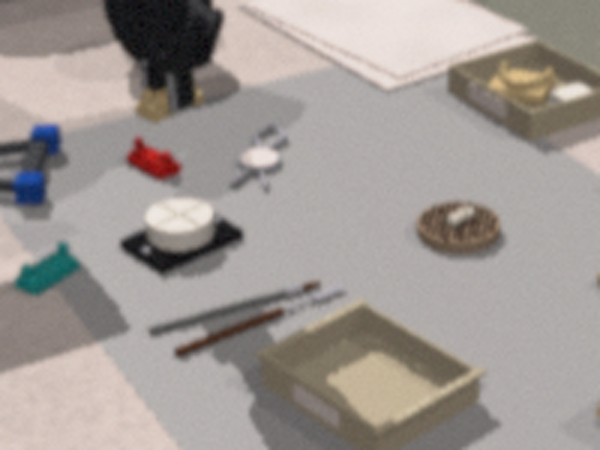

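The model is held in the gripper (152,105), the puck stays on the plate and the bridge stands on the tray. Next, over the pan.

```bash
python3 -m pendant '[[[0.02,-0.1,0,0,0.1],[0.05,-0.27,0,0,0.1],[0.08,-0.45,0,0,0.1],[0.11,-0.63,0,0,0.1],[0.14,-0.75,0,0,0.1]]]'
python3 -m pendant '[[[0.05,-0.2,0,0,0.1],[0.1,-0.4,0,0.023,0.1],[0.13,-0.6,0,0.023,0.1],[0.13,-0.68,0,0.023,0.1],[0.13,-0.68,0,0.023,0.1],[0.13,-0.68,0,0.023,0.1]]]'
python3 - <<'E'
from fix import *
snap('wrist','w6'); P,im=cloud('w6'); Q=sel(P,(455,0),110,27,33); rect(Q,'rim'); rect(sel(P,(455,0),75,1,5),'floor')
cv2.imwrite('pics/c7.png',im); go(455,0,110)
E
```

```text
time_s: 9.4
eef_pos: [445.5, 133.6, 131.1]
ee_rot: [-0.001, -0.138, 0.99, 0.0]
force: [0.2, 0.3, -0.2]
grip_width: 0.29
grip_force: 39.4
time_s: 10.0
eef_pos: [457.7, -1.9, 131.4]
ee_rot: [-0.001, -0.102, 0.995, 0.0]
force: [0.1, 0.5, -1.0]
grip_width: 0.286
grip_force: 39.5
rim n 3511 c [461.1   6.2] edges [(138.1, -77.8), (112.0, 12.2)]
floor n 13083 c [447.5  -5.5] edges [(141.5, -77.5), (132.9, 12.5)]
rows [0.012 0.01  0.108] spin 0.0 cur y ang 101.8 pos [457.8  -1.5 131.6] t 10.05 j6 -2.04
```

View pics/c7.png

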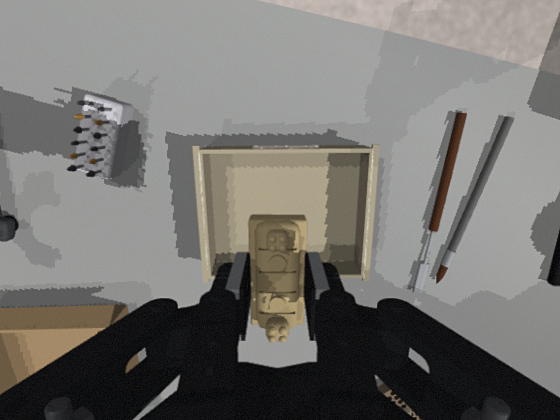

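The pan's rim corners are at about (194,147), (379,146), (202,281) and (369,279). The model hangs upright, and I project those corners onto z=30.

Run:
```python
from fix import *
q=np.array([pt('w6',u,v,30) for u,v in((194,147),(379,146),(369,279),(202,281))]); print(q[:,:2].tolist(),q.mean(0))
for i in range(4): print(np.linalg.norm(q[i]-q[i-1]).round(1))
P,im=cloud('w6'); Q=sel(P,(452,0),110,27,33); a=np.radians(12.2); u=Q[:,0]*np.cos(a)+Q[:,1]*np.sin(a); v=-Q[:,0]*np.sin(a)+Q[:,1]*np.cos(a)
print(np.percentile(u,[0,1,5,25,50,75,95,99,100]).round(0),np.percentile(v,[0,1,5,25,50,75,95,99,100]).round(0))
print(np.histogram(u,20))
```

```text
[[421.9, -71.3], [393.3, 61.9], [499.6, 85.2], [529.5, -50.1]] [461.075   6.425  30.   ]
109.7
136.2
108.8
138.6
[396. 398. 399. 402. 435. 471. 502. 505. 508.] [-160. -160. -159. -155.  -84.  -28.  -24.  -23.  -22.]
(array([724, 313, 150, 153, 147, 143, 142, 143, 137, 141, 132, 131, 124,
       130, 117, 124, 121, 111, 178, 150]), array([396.01904793, 401.6212679 , 407.22348786, 412.82570783,
       418.4279278 , 424.03014776, 429.63236773, 435.23458769,
       440.83680766, 446.43902763, 452.04124759, 457.64346756,
       463.24568752, 468.84790749, 474.45012746, 480.05234742,
       485.65456739, 491.25678735, 496.85900732, 502.46122729,
       508.06344725]))
```

```bash
python3 -m pendant '[[[-0.026,0.035,0.1,0,0.1],[-0.026,0.035,0.3,0,0.1],[-0.026,0.035,0.48,0,0.1],[-0.026,0.035,0.57,0,0.1],[-0.026,0.035,0.6,0,0.1],[-0.026,0.035,0.615,0,0.1],[-0.026,0.035,0.615,0,0.1],[-0.026,0.035,0.615,0,0.1]]]'
```

```text
time_s: 10.85
eef_pos: [462.6, 5.6, 10.2]
ee_rot: [0.001, -0.103, 0.995, -0.0]
force: [1.2, -0.4, 0.1]
grip_width: 0.289
grip_force: 39.5
```

```bash
python3 -m pendant '[[[0,0,0.006,0,0.1],[0,0,0.01,0,0.1],[0,0,0.01,0,0.1]]]'
```

```text
time_s: 11.15
eef_pos: [462.1, 5.5, 7.4]
ee_rot: [0.0, -0.102, 0.995, -0.0]
force: [-1.1, -0.5, 0.1]
grip_width: 0.286
grip_force: 39.5
```

```bash
python3 -m pendant '[[[0,0,0.004,0,0.1],[0,0,0.008,0,0.1],[0,0,0.01,0,0.1],[0,0,0.01,0,0.1]]]'
```

```text
time_s: 11.55
eef_pos: [462.2, 5.5, 6.4]
ee_rot: [0.0, -0.102, 0.995, -0.0]
force: [-5.8, 0.2, 17.5]
grip_width: 0.287
grip_force: 41.4
```

```bash
python3 -m pendant '[[[0,0,-0.003,0,0.1],[0,0,-0.003,0,0.33],[0,0,-0.003,0,0.4],[0,0,-0.006,0,0.5],[0,0,-0.03,0,0.6],[0,0,-0.2,0,0.6],[0,0,-0.45,0,0.6],[0,0,-0.6,0,0.6],[0,0,-0.6,0,0.6]]]'
python3 - <<'E'
from fix import *
snap('wrist','w7'); P,im=cloud('w7'); rect(sel(P,(461,6),40,10,30),'model'); rect(sel(P,(459,5),110,27,33),'rim')
crop('w7',150,90,430,300,2,'c8'); go(430,286.5,140,103)
E
```

```text
time_s: 12.45
eef_pos: [464.0, 5.2, 129.3]
ee_rot: [0.004, -0.103, 0.995, -0.001]
force: [0.6, -0.8, -0.5]
grip_width: 0.603
grip_force: 0.0
model n 2085 c [461.3   5.2] edges [(26.0, -78.6), (53.5, 11.4)]
rim n 3995 c [460.2   5.8] edges [(137.9, -77.9), (109.4, 12.1)]
rows [-0.126  1.409 -0.067] spin -0.007 cur y ang 101.8 pos [462.8   5.4 127. ] t 12.5 j6 -2.02
```

View pics/c8.png

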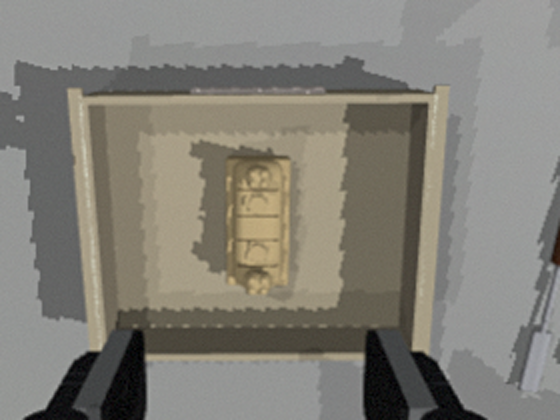

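The model stands flat in the pan, 1 mm off centre. Next is the puck.

```bash
python3 -m pendant '[[[-0.02,0.15,-0.05,0,1],[-0.04,0.35,-0.05,0,1],[-0.055,0.55,-0.05,0,1],[-0.06,0.7,-0.05,0,1]]]'
python3 -m pendant '[[[-0.02,0.2,0,0,1],[-0.04,0.4,0,0,1],[-0.055,0.6,0,0,1],[-0.06,0.73,0,0,1],[-0.06,0.73,0,0,1],[-0.06,0.73,0.1,0,1],[-0.06,0.73,0.1,0,1]]]'
python3 - <<'E'
from fix import *
snap('wrist','w8'); P,im=cloud('w8'); S=(431,286)
Q=sel(P,S,45,27,33); circ(Q,'puck'); rect(Q,'puckrect'); rect(sel(P,S,62,5.5,13),'plate'); go(430,286.3,18,101.8)
E
```

```text
time_s: 12.9
eef_pos: [444.1, 146.9, 134.1]
ee_rot: [-0.001, -0.103, 0.995, 0.0]
force: [-0.1, -0.8, 0.2]
grip_width: 0.997
grip_force: 0.0
time_s: 13.6
eef_pos: [425.8, 289.3, 112.5]
ee_rot: [-0.003, -0.102, 0.995, -0.001]
force: [0.0, 0.3, 0.7]
grip_width: 0.998
grip_force: 0.0
puck 4900 [431.9 286.5] 30.0 mean [430.6 286.6  29.8]
puckrect n 4900 c [431.7 286.7] edges [(59.0, -12.5), (58.2, 77.5)]
plate n 3686 c [431.6 286. ] edges [(63.4, -77.9), (91.1, 12.1)]
rows [-0.016 -0.019  0.479] spin -0.0 cur y ang 101.7 pos [426.5 289.5 113.9] t 13.65 j6 -1.41
```

```bash
python3 -m pendant '[[[-0.022,-0.02,0.2,0,1],[-0.022,-0.02,0.4,0,1],[-0.022,-0.02,0.5,0,1],[-0.022,-0.02,0.518,0,1],[-0.022,-0.02,0.518,0,1],[-0.022,-0.02,0.518,0,0.85],[-0.022,-0.02,0.518,0,0.75],[-0.022,-0.02,0.518,0,0.5],[-0.022,-0.02,0.518,0,0.5],[-0.022,-0.02,0.518,0,0.5],[-0.022,-0.02,0.518,0,0.5]]]' 50
```

```text
time_s: 14.75
eef_pos: [433.1, 287.7, 13.3]
ee_rot: [0.001, -0.102, 0.995, 0.0]
force: [-1.8, -1.4, 9.3]
grip_width: 0.68
grip_force: 52.0
```

```bash
python3 -m pendant '[[[0,0,-0.01,0,0.5],[0,0,-0.03,0,0.5],[0,0,-0.08,0,0.5],[0,0,-0.2,0,0.5],[0,0,-0.4,0,0.5],[0,0,-0.6,0,0.5],[0,0,-0.6,0,0.5]]]'
python3 - <<'E'
from fix import *
go(657,-175,132,104.8)
snap('scene','s1'); P,im=cloud('s1'); rect(sel(P,(431,286),62,5.5,13),'plate'); print(sel(P,(432,286),15,-5,60)[:,2].mean())
E
```

```text
time_s: 15.45
eef_pos: [434.6, 288.4, 137.4]
ee_rot: [0.005, -0.103, 0.995, 0.001]
force: [0.8, 0.8, -1.2]
grip_width: 0.676
grip_force: 53.9
rows [-0.616 -2.495  0.029] spin -0.017 cur y ang 101.8 pos [434.6 288.4 137.4] t 15.45 j6 -1.42
plate n 1087 c [434.  288.1] edges [(114.5, -66.6), (100.7, 23.4)]
11.778613249831379
```

```bash
python3 -m pendant '[[[-0.04,-0.12,0,0,0.5],[-0.09,-0.35,0,0,0.5],[-0.14,-0.58,0,0,0.5],[-0.2,-0.83,0,0,0.5],[-0.2,-0.83,0,0,0.5]]]'
python3 -m pendant '[[[-0.06,-0.25,0,0,0.5],[-0.12,-0.5,0,0,0.5],[-0.17,-0.7,0,0,0.5],[-0.2,-0.83,0,0,0.5],[-0.2,-0.83,0,0,0.5]]]'
python3 - <<'E'
from fix import *
go(657,-175,132,104.8)
E
```

```text
time_s: 16.0
eef_pos: [506.8, 128.5, 130.8]
ee_rot: [-0.001, -0.1, 0.995, -0.0]
force: [0.2, 0.4, -1.5]
grip_width: 0.677
grip_force: 54.0
time_s: 16.5
eef_pos: [578.7, -23.9, 130.4]
ee_rot: [-0.001, -0.101, 0.995, 0.0]
force: [-0.8, 1.1, -0.3]
grip_width: 0.676
grip_force: 54.1
rows [-0.232 -0.819 -0.009] spin -0.018 cur y ang 101.6 pos [578.7 -23.9 130.4] t 16.5 j6 -2.02
```

```bash
python3 -m pendant '[[[-0.06,-0.25,0,0,0.5],[-0.12,-0.5,0,-0.018,0.5],[-0.17,-0.7,0,-0.018,0.5],[-0.23,-0.82,0,-0.018,0.5],[-0.23,-0.82,0,-0.018,0.5],[-0.23,-0.82,0,-0.018,0.5],[-0.23,-0.82,0,-0.018,0.5]]]'
python3 - <<'E'
from fix import *
snap('wrist','w9'); P,im=cloud('w9'); cv2.imwrite('pics/c9.png',im); rect(sel(P,(657,-175),115,33.5,38),'rim'); go(657,-175,110,104.8)
E
```

```text
time_s: 17.2
eef_pos: [656.4, -170.7, 131.3]
ee_rot: [-0.001, -0.131, 0.991, 0.0]
force: [-0.3, -0.3, -0.8]
grip_width: 0.681
grip_force: 54.2
rim n 2566 c [ 650.1 -175.7] edges [(136.4, -75.3), (103.7, 14.7)]
rows [ 0.003 -0.021  0.108] spin 0.002 cur y ang 105.1 pos [ 656.5 -170.9  131.7] t 17.25 j6 -2.26
```

View pics/c9.png

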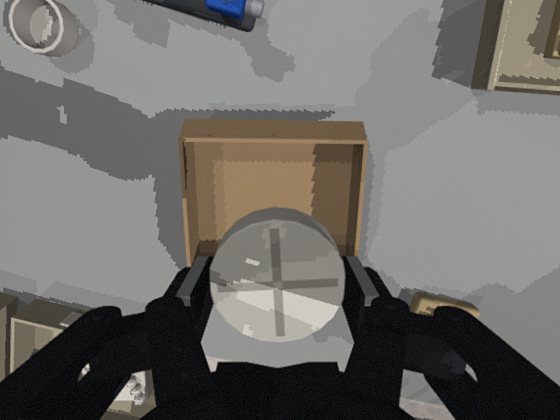

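Puck is held level. The carton's near wall is at rows 122–140, its sides at columns 181 and 367, and the far wall is hidden. I get x from the wall profile.

Run:
```python
from fix import *
a=np.radians(14.8); c,s=np.cos(a),np.sin(a)
for f in('w9','s0'):
    P,_=cloud(f); Q=sel(P,(655,-175),110,20,45); u=Q[:,0]*c+Q[:,1]*s; v=-Q[:,0]*s+Q[:,1]*c
    v0=(v.min()+v.max())/2; print(f,'v',v.min().round(),v.max().round(),'u',u.min().round(),u.max().round())
    m=abs(v-v0)<35
    for k in range(int(u.min())//4*4,int(u.max())+4,4):
        n=m&(u>=k)&(u<k+4)
        if n.sum()>3: print(k,n.sum(),Q[n,2].max().round(),np.median(Q[n,2]).round(),end=' | ')
    print()
```

```text
w9 v -404.0 -268.0 u 522.0 637.0
520 142 23.0 21.0 | 524 567 28.0 25.0 | 528 575 34.0 30.0 | 532 586 38.0 35.0 | 536 312 38.0 36.0 | 
s0 v -406.0 -264.0 u 523.0 672.0
524 8 28.0 26.0 | 532 11 38.0 35.0 | 536 125 39.0 31.0 | 540 14 40.0 30.0 | 636 13 38.0 36.0 | 640 44 40.0 38.0 | 644 64 40.0 36.0 | 648 64 39.0 32.0 | 652 67 36.0 29.0 | 656 60 31.0 26.0 | 660 56 31.0 24.0 | 664 47 26.0 22.0 | 668 18 26.0 21.0 |
```

```bash
python3 -m pendant '[[[0.018,-0.015,0.1,0,0.5],[0.018,-0.015,0.3,0,0.5],[0.018,-0.015,0.48,0,0.5],[0.018,-0.015,0.57,0,0.5],[0.018,-0.015,0.6,0,0.5],[0.018,-0.015,0.61,0,0.5],[0.018,-0.015,0.61,0,0.5],[0.018,-0.015,0.61,0,0.5]]]'
```

```text
time_s: 18.05
eef_pos: [654.7, -176.4, 11.2]
ee_rot: [0.001, -0.131, 0.991, -0.001]
force: [0.3, 0.6, -0.3]
grip_width: 0.68
grip_force: 54.2
```

```bash
python3 -m pendant '[[[0,0,0.005,0,0.5],[0,0,0.01,0,0.5],[0,0,0.01,0,0.5]]]'
```

```text
time_s: 18.35
eef_pos: [654.1, -176.4, 7.7]
ee_rot: [-0.0, -0.13, 0.991, -0.0]
force: [-0.3, 0.8, -1.5]
grip_width: 0.675
grip_force: 54.2
```

```bash
python3 -m pendant '[[[0,0,0.004,0,0.5],[0,0,0.008,0,0.5],[0,0,0.008,0,0.5]]]'
```

```text
time_s: 18.65
eef_pos: [654.1, -176.4, 6.4]
ee_rot: [0.0, -0.13, 0.991, -0.0]
force: [-2.2, -0.4, 2.8]
grip_width: 0.677
grip_force: 54.6
```

```bash
python3 -m pendant '[[[0,0,0.002,0,0.5],[0,0,0.002,0,0.72],[0,0,0.002,0,0.8],[0,0,0.002,0,0.9],[0,0,0,0,0.9],[0,0,-0.05,0,0.9],[0,0,-0.25,0,0.9],[0,0,-0.5,0,0.9],[0,0,-0.65,0,0.9],[0,0,-0.65,0,0.9]]]'
python3 - <<'E'
from fix import *
snap('wrist','w10'); P,im=cloud('w10'); circ(sel(P,(654,-176),40,18,26),'puck'); rect(sel(P,(655,-175),115,33.5,38.5),'rim')
crop('w10',150,90,430,300,2,'c10'); go(431.7,286,140,102)
E
```

```text
time_s: 19.65
eef_pos: [656.0, -177.2, 142.6]
ee_rot: [0.004, -0.131, 0.991, -0.003]
force: [-0.4, 0.8, 0.5]
grip_width: 0.903
grip_force: 0.0
puck 3890 [ 652.8 -176.7] 29.8 mean [ 651.8 -176.9   22.8]
rim n 3527 c [ 655.5 -174.2] edges [(136.1, -75.4), (114.3, 14.6)]
rows [ 0.48   2.524 -0.014] spin 0.017 cur y ang 105.0 pos [ 655.  -176.7  139.2] t 19.7 j6 -2.27
```

View pics/c10.png

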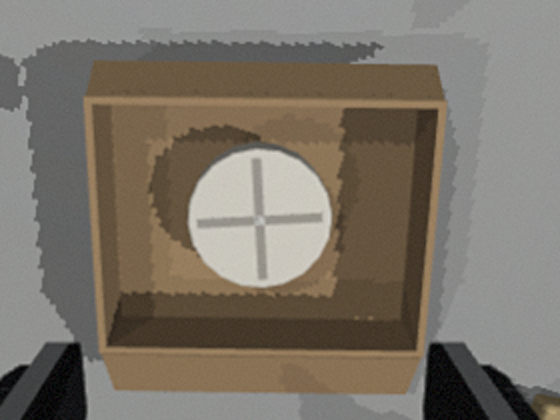

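The puck lies flat in the middle of the carton. Back for the plate.

```bash
python3 -m pendant '[[[0.05,0.25,0,0,1],[0.1,0.5,0,0,1],[0.15,0.75,0,0,1],[0.17,0.9,0,0,1],[0.17,0.9,0,0,1]]]'
python3 -m pendant '[[[0.05,0.25,0,0,1],[0.1,0.5,0,0,1],[0.15,0.75,0,0,1],[0.17,0.9,0,0,1],[0.17,0.9,0,0,1]]]'
python3 -m pendant '[[[0.05,0.25,0,0,1],[0.1,0.5,0,0.017,1],[0.13,0.7,0.1,0.017,1],[0.14,0.72,0.2,0.017,1],[0.14,0.72,0.2,0.017,1],[0.14,0.72,0.2,0.017,1]]]'
python3 - <<'E'
from fix import *
snap('wrist','w11'); P,im=cloud('w11'); rect(sel(P,(431.7,286),62,6,13),'plate'); go(431.7,286,5,102)
E
```

```text
time_s: 20.2
eef_pos: [572.7, -7.6, 135.5]
ee_rot: [-0.001, -0.132, 0.991, 0.001]
force: [-0.2, -0.3, -0.8]
grip_width: 1.002
grip_force: 0.0
time_s: 20.7
eef_pos: [493.6, 156.4, 135.5]
ee_rot: [-0.001, -0.132, 0.991, 0.0]
force: [0.8, -0.0, 0.1]
grip_width: 0.999
grip_force: 0.0
time_s: 21.3
eef_pos: [431.8, 284.8, 96.1]
ee_rot: [-0.0, -0.103, 0.995, -0.0]
force: [0.2, 0.1, -0.5]
grip_width: 1.0
grip_force: 0.0
plate n 10081 c [431.6 286. ] edges [(63.3, -77.7), (91.3, 12.3)]
rows [0.001 0.007 0.458] spin -0.001 cur y ang 101.8 pos [432.2 284.8  96.7] t 21.35 j6 -1.42
```

```bash
python3 -m pendant '[[[0.001,0.006,0.15,0,0.75],[0.001,0.006,0.2,0,0.75],[0.001,0.006,0.2,0,0.75],[0.001,0.006,0.2,0,0.75]]]'
python3 - <<'E'
from fix import *
snap('wrist','w12'); P,im=cloud('w12'); s=ctrl.sense(); p=s['eef_pos']; print(p)
a=np.radians(101.8); y=np.array([np.cos(a),np.sin(a)]); x=np.array([np.cos(a+np.pi/2),np.sin(a+np.pi/2)])
Q=P.reshape(-1,3); Q=Q[np.isfinite(Q[:,0])]; dx=(Q[:,:2]-p[:2])@x; dy=(Q[:,:2]-p[:2])@y
m=(abs(dx)<12)&(abs(dy)>26)&(abs(dy)<60)&(Q[:,2]>30)
for sg in(1,-1):
    n=m&(dy*sg>0); print(n.sum(),'tip z rel',np.percentile(Q[n,2]-p[2],[0,1,5,20,50]).round(1),'dy',np.percentile(dy[n],[0,10,50,90,100]).round(1))
go(431.7,286,5,102)
E
```

```text
time_s: 21.75
eef_pos: [431.3, 286.6, 57.1]
ee_rot: [0.001, -0.104, 0.995, 0.0]
force: [0.7, -0.6, 0.5]
grip_width: 0.75
grip_force: 0.0
[431.355358   286.74669004  57.24959113]
8270 tip z rel [ 5.1  9.5 18.5 40.4 60.9] dy [26.3 32.2 52.  55.4 59.9]
8710 tip z rel [ 4.5  9.7 18.1 39.4 60.9] dy [-60.  -55.3 -51.8 -31.9 -26.1]
rows [-0.    -0.004  0.261] spin -0.001 cur y ang 101.9 pos [431.4 286.7  57.2] t 21.8 j6 -1.42
```

Fingertips sit about 5–6 mm behind the TCP at this width, so TCP z ≈ -2.5 puts the tips about 3 mm above the bench.

```bash
python3 -m pendant '[[[0,-0.004,0.05,-0.001,1],[0,-0.004,0.15,-0.001,1],[0,-0.004,0.26,-0.001,1],[0,-0.004,0.295,-0.001,1],[0,-0.004,0.295,-0.001,1],[0,-0.004,0.295,-0.001,0.9]]]'
python3 -m pendant '[[[0,0,0,0,0.82],[0,0,0,0,0.78],[0,0,0,0,0.6],[0,0,0,0,0.6],[0,0,0,0,0.6],[0,0,0,0,0.6],[0,0,0,0,0.6]]]' 50
```

```text
time_s: 22.4
eef_pos: [431.2, 286.2, -2.2]
ee_rot: [0.001, -0.106, 0.994, 0.0]
force: [0.2, 1.1, 0.6]
grip_width: 0.903
grip_force: 0.0
time_s: 23.1
eef_pos: [431.1, 286.2, -1.7]
ee_rot: [0.001, -0.106, 0.994, 0.0]
force: [-2.8, -1.6, 9.0]
grip_width: 0.73
grip_force: 53.7
```

```bash
python3 -m pendant '[[[0,0,-0.01,0,0.6],[0,0,-0.03,0,0.6],[0,0,-0.08,0,0.6],[0,0,-0.2,0,0.6],[0,0,-0.4,0,0.6],[0,0,-0.6,0,0.6],[0,0,-0.65,0,0.6],[0,0,-0.65,0,0.6]]]'
python3 - <<'E'
from fix import *
go(451,-278,125,90)
E
```

```text
time_s: 23.9
eef_pos: [431.3, 286.3, 128.8]
ee_rot: [0.002, -0.106, 0.994, 0.0]
force: [-0.4, 0.8, -1.7]
grip_width: 0.731
grip_force: 54.9
rows [ 0.496 -2.779  0.016] spin 0.067 cur y ang 102.1 pos [431.3 286.3 128.8] t 23.9 j6 -1.42
```

```bash
python3 -m pendant '[[[0.02,-0.12,0,0,0.6],[0.06,-0.35,0,0,0.6],[0.1,-0.58,0,0,0.6],[0.14,-0.8,0,0,0.6],[0.16,-0.93,0,0,0.6],[0.16,-0.93,0,0,0.6]]]'
python3 -m pendant '[[[0.02,-0.15,0,0,0.6],[0.06,-0.37,0,0,0.6],[0.1,-0.6,0,0,0.6],[0.14,-0.8,0,0,0.6],[0.16,-0.93,0,0.067,0.6],[0.16,-0.93,0,0.067,0.6],[0.16,-0.93,0,0.067,0.6]]]'
python3 - <<'E'
from fix import *
go(451,-278,125,90)
E
```

```text
time_s: 24.5
eef_pos: [437.9, 94.9, 125.8]
ee_rot: [-0.001, -0.104, 0.995, -0.0]
force: [0.4, 1.3, -1.4]
grip_width: 0.726
grip_force: 54.9
time_s: 25.2
eef_pos: [445.7, -90.9, 125.9]
ee_rot: [-0.001, 0.0, 1.0, 0.001]
force: [-0.2, 0.5, -0.4]
grip_width: 0.731
grip_force: 55.0
rows [-0.027 -0.935  0.004] spin -0.0 cur y ang 90.0 pos [445.7 -90.9 125.9] t 25.2 j6 -2.03
```

```bash
python3 -m pendant '[[[0,-0.2,0,0,0.6],[0,-0.35,0,0,0.6],[0,-0.35,0,0,0.6]]]'
python3 - <<'E'
from fix import *
snap('wrist','w13'); P,im=cloud('w13'); cv2.imwrite('pics/c11.png',im)
circ(sel(P,(450,-279),26,20.5,24),'seat')
for c in((528,-230),(528,-325)):
    Q=sel(P,c,25,60,80); print('post',len(Q),Q.mean(0).round(1) if len(Q) else '')
Q=sel(P,(374,-279),14,20,30); print('stud',len(Q),Q.mean(0).round(1) if len(Q) else '')
go(451,-278,125,90)
E
```

```text
time_s: 25.5
eef_pos: [446.3, -162.7, 126.4]
ee_rot: [-0.0, -0.001, 1.0, -0.0]
force: [0.4, -0.3, -0.7]
grip_width: 0.726
grip_force: 55.0
seat 1925 [ 448.8 -281.1] 21.1 mean [ 448.5 -280.8   21.7]
post 0 
post 341 [ 521.2 -327.5   66.2]
stud 875 [ 373.  -278.5   24.7]
rows [-0.024 -0.584  0.006] spin 0.001 cur y ang 90.1 pos [ 446.1 -161.1  126.3] t 25.55 j6 -2.17
```

View pics/c11.png

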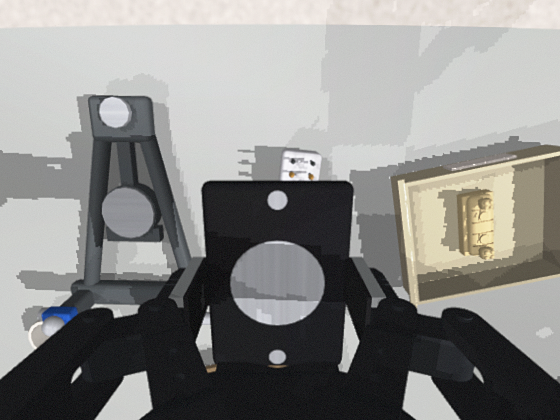

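The seat is at (131,212) and the stud at (115,112). The plate is held straight and level. I compute frame yaw, plate yaw and plate offset in hand.

Run:
```python
from fix import *
a=pt('w13',131,212,22); b=pt('w13',115,112,26); print(a,b,np.degrees(np.arctan2(*(a-b)[1::-1])))
P,im=cloud('w13'); Q=sel(P,(448,-162),70,126,144); m=abs(Q[:,1]+162)<40; print(np.percentile(Q[:,2],[5,50,95])); rect(Q[m],'plate held')
f=P[...,2]; 
# frame rails symmetric axis: left/right rail pixels
Qr=sel(P,(420,-279),60,10,20.5); 
for x in(395,405,415): q=Qr[abs(Qr[:,0]-x)<3]; print(x,q[:,1].min().round(1),q[:,1].max().round(1),'mid',((q[:,1].min()+q[:,1].max())/2).round(1))
print(ctrl.sense()['eef_pos'])
```

```text
[ 448.2 -278.    22. ] [ 372.2 -278.7   26. ] 0.5277093627971717
[136.60298509 137.84038984 138.94081955]
plate held n 26067 c [ 446.6 -161.2] edges [(91.7, -0.2), (78.3, 89.8)]
395 -304.7 -254.9 mid -279.8
405 -308.0 -252.7 mid -280.4
415 -310.2 -251.2 mid -280.7
[ 446.0735016  -161.11252737  126.3032042 ]
```

```bash
python3 -m pendant '[[[-0.011,-0.15,0,0.007,0.6],[-0.011,-0.35,0,0.007,0.6],[-0.011,-0.52,0,0.007,0.6],[-0.011,-0.6,0,0.007,0.6],[-0.011,-0.6,0.1,0.007,0.6],[-0.011,-0.6,0.28,0.007,0.6],[-0.011,-0.6,0.42,0.007,0.6],[-0.011,-0.6,0.49,0.007,0.6],[-0.011,-0.6,0.5,0.007,0.6],[-0.011,-0.6,0.5,0.007,0.6]]]'
python3 - <<'E'
from fix import *
go(448.3,-281,20.5,88.7)
E
```

```text
time_s: 26.55
eef_pos: [448.9, -280.1, 27.2]
ee_rot: [-0.0, 0.01, 1.0, 0.0]
force: [0.0, -0.1, -1.8]
grip_width: 0.722
grip_force: 55.0
rows [ 0.003 -0.005  0.034] spin 0.001 cur y ang 88.9 pos [ 448.9 -280.1   27.2] t 26.55 j6 -2.33
```

```bash
python3 -m pendant '[[[0.003,-0.005,0.015,0,0.6],[0.003,-0.005,0.027,0,0.6],[0.003,-0.005,0.03,0,0.6],[0.003,-0.005,0.03,0,0.6]]]'
```

```text
time_s: 26.95
eef_pos: [448.0, -282.2, 21.3]
ee_rot: [0.0, 0.011, 1.0, -0.0]
force: [-0.1, 0.7, -1.0]
grip_width: 0.727
grip_force: 55.0
```

```bash
python3 -m pendant '[[[0,0.003,0.004,0,0.6],[0,0.003,0.008,0,0.6],[0,0.003,0.008,0,0.6]]]'
```

```text
time_s: 27.25
eef_pos: [448.0, -281.6, 20.3]
ee_rot: [0.0, 0.011, 1.0, -0.0]
force: [-2.6, 2.5, 8.5]
grip_width: 0.725
grip_force: 55.9
```

Contact, so release and rise.

```bash
python3 -m pendant '[[[0,0,0,0,0.76],[0,0,0,0,0.82],[0,0,0,0,0.9],[0,0,0,0,1],[0,0,-0.02,0,1],[0,0,-0.15,0,1],[0,0,-0.4,0,1],[0,0,-0.65,0,1],[0,0,-0.65,0,1],[0,0,-0.65,0,1]]]'
python3 - <<'E'
from fix import *
snap('wrist','w14'); P,im=cloud('w14'); Q=sel(P,(448.5,-281),62,28,36); print('z',np.percentile(Q[:,2],[3,50,97]).round(1)); rect(Q,'plate')
A=np.c_[Q[:,:2],np.ones(len(Q))]; print(np.linalg.lstsq(A,Q[:,2],rcond=None)[0][:2])
cv2.imwrite('pics/c12.png',im); snap('side','d2')
E
```

```text
time_s: 28.25
eef_pos: [448.2, -281.7, 150.4]
ee_rot: [0.001, 0.011, 1.0, -0.001]
force: [0.1, 0.1, -1.1]
grip_width: 1.001
grip_force: 0.0
z [30.2 31.8 33.1]
plate n 7977 c [ 448.8 -281.4] edges [(90.9, -1.1), (63.3, 88.9)]
[0.00288311 0.00024142]
```

View pics/c12.png

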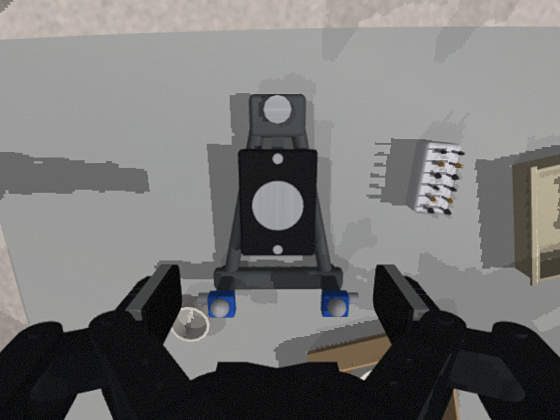

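View pics/d2.png

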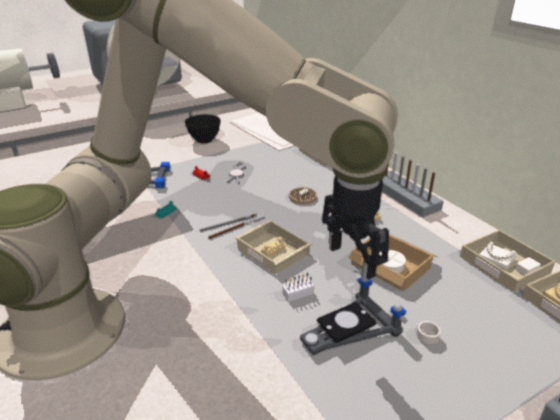

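The plate lies level (z 32), aligned with the frame between the stud and posts and centred. Bridge, model and puck are all in place and the bur block is still standing. Handing in.

```bash
python3 -c "
from rig import ctrl
print(ctrl.finish_job())"
```

```text
the job is handed in; nothing more can be done
None
```

I took the case apart in the order asked and handed it in at about 28 s: bridge upright on the tray (about 2 mm off centre), model in the pan (about 1 mm off), puck flat in the carton, plate level and centred on the seat; the bur block stood in the last pictures, but the arch was hidden by the arm and not checked at the end.

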